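# Trip-test three spring latches and pin out the stiff one

## Task

Test the three spring latches by pressing each black thumb pad straight down: a good latch clicks at less than 10 N and its pad stays down, so leave it so. One of the three is too stiff: if a pad has not clicked by the time you press with 12 N or a little more, ease off and let it come back up, and never load a latch with more than 20 N. Then move the red reject pin from its stand into the socket of the stiff latch, upright and fully home, and leave the other tools where they lie.

Things in the scene. Friction and masses are not known exactly. Their poses are not given: they have to be found in the camera images.
- latch_a: One of three outwardly identical spring latches, screwed down and fixed: steel base plate 98 (x) x 60 (y) x 6 mm with a blue housing 44 x 50 mm, top 40 mm high, a brass bolt out of its +x side, and a 28 x 28 x 28 mm aluminium socket block at its -x end. Origin on the bench under the middle, z up, x from the socket towards the bolt. Which one is too stiff cannot be seen; they change places from run to run.
- pad_a (a point): Centre of the top of the round black thumb pad (diameter 25 mm) of latch_a; it stands 12 mm to +x of the latch's origin, 60 mm above the bench when up and 48 mm when down. It moves straight down. In a good latch its resistance rises to a peak (the release force, 4 to 9 N) about 2 mm down and falls away to nothing at about 7 mm, where the latch clicks: the pad drops by itself to its solid stop at 12 mm, and stays down.
- plunger_a (a joint): How far the pad of latch_a is pressed in, m: 0 up, 0.012 down on its stop (clicked). In the stiff latch the resistance starts at 3 N and grows by about 3 N per mm, without a click, and the pad springs back up.
- socket_a (a point): Centre of the mouth of the round socket of latch_a, 28 mm above the bench, 33 mm to -x of the latch's origin: a 12 mm hole, 22 mm deep with solid floor, mouth chamfered. The pad's edge is 32 mm away on +x; both y sides are free.
- latch_b: One of three outwardly identical spring latches, screwed down and fixed: steel base plate 98 (x) x 60 (y) x 6 mm with a blue housing 44 x 50 mm, top 40 mm high, a brass bolt out of its +x side, and a 28 x 28 x 28 mm aluminium socket block at its -x end. Origin on the bench under the middle, z up, x from the socket towards the bolt. Which one is too stiff cannot be seen; they change places from run to run.
- pad_b (a point): Centre of the top of the round black thumb pad (diameter 25 mm) of latch_b; it stands 12 mm to +x of the latch's origin, 60 mm above the bench when up and 48 mm when down. It moves straight down. In a good latch its resistance rises to a peak (the release force, 4 to 9 N) about 2 mm down and falls away to nothing at about 7 mm, where the latch clicks: the pad drops by itself to its solid stop at 12 mm, and stays down.
- plunger_b (a joint): How far the pad of latch_b is pressed in, m: 0 up, 0.012 down on its stop (clicked). In the stiff latch the resistance starts at 3 N and grows by about 3 N per mm, without a click, and the pad springs back up.
- socket_b (a point): Centre of the mouth of the round socket of latch_b, 28 mm above the bench, 33 mm to -x of the latch's origin: a 12 mm hole, 22 mm deep with solid floor, mouth chamfered. The pad's edge is 32 mm away on +x; both y sides are free.
- latch_c: One of three outwardly identical spring latches, screwed down and fixed: steel base plate 98 (x) x 60 (y) x 6 mm with a blue housing 44 x 50 mm, top 40 mm high, a brass bolt out of its +x side, and a 28 x 28 x 28 mm aluminium socket block at its -x end. Origin on the bench under the middle, z up, x from the socket towards the bolt. Which one is too stiff cannot be seen; they change places from run to run.
- pad_c (a point): Centre of the top of the round black thumb pad (diameter 25 mm) of latch_c; it stands 12 mm to +x of the latch's origin, 60 mm above the bench when up and 48 mm when down. It moves straight down. In a good latch its resistance rises to a peak (the release force, 4 to 9 N) about 2 mm down and falls away to nothing at about 7 mm, where the latch clicks: the pad drops by itself to its solid stop at 12 mm, and stays down.
- plunger_c (a joint): How far the pad of latch_c is pressed in, m: 0 up, 0.012 down on its stop (clicked). In the stiff latch the resistance starts at 3 N and grows by about 3 N per mm, without a click, and the pad springs back up.
- socket_c (a point): Centre of the mouth of the round socket of latch_c, 28 mm above the bench, 33 mm to -x of the latch's origin: a 12 mm hole, 22 mm deep with solid floor, mouth chamfered. The pad's edge is 32 mm away on +x; both y sides are free.
- reject_pin: Loose pin, 60 g: 10 mm steel shank with a tapered foot and a round red knob (diameter 22 mm, from 35 to 61 mm above the foot). It starts upright in the wooden stand. Origin at the centre of its foot, z up along the pin.
- pin_tip (a point): Centre of the pin's foot (its origin).
- pin_head (a point): Middle of the red knob, 48 mm above the foot: the place to grip.
- pin_stand: Dark wooden block 46 x 46 x 28 mm, fixed, with a 12 mm hole 22 mm deep in its middle that holds the pin. Origin on the bench under its middle, z up.
- tape: Yellow tape measure 63 x 83 x 36 mm, a bystander.
- tin: Small drab round tin, 73 mm across, 48 mm high, a bystander.
- driver: Orange-handled screwdriver, 240 mm long, a bystander.
- chuck_key: Steel chuck key 60 x 82 x 16 mm, a bystander.

How it is judged:
By the outcome, as a careful person would: the job done as asked, in the order asked, and still so for the second after the job is handed in, with the robot touching nothing.
It also fails if it takes over 72 s, if anything falls off the work surface, if the arm or the gripper's body presses on something with over 40 N, if the wrist force passes 120 N, or if a joint passes its speed limit or range.

## Robot

A 6-joint arm with a two-finger parallel gripper is mounted at the origin on a cart in front of the work surface, level with it; the furniture and walls round the work are solid. World frame = base frame: x ahead of the robot, y to its left, z up, the work surface at z = 0. Lengths are in mm, angles in rad, forces in N, time in s.
With the tool pointing down it reaches from about 400 to 925 mm from the base axis. Payload 12.5 kg.
Tool frame: the origin (TCP) lies midway between the tips of the shut fingers; the grasp point (between the pads) lies 19 mm behind it; z points along the fingers, y is the line along which they close (so a half turn about z gives the same grasp; the last joint's range is limited). The gripper opens to 95 mm and grips with 3 to 60 N. Pads are 20 mm wide; open, the fingers measure 119 mm over their backs; the gripper's body (75 mm by 180 mm) begins 59 mm behind the grasp point.
Start: joints at [-1.429, 0.491, 1.559, -0, 1.092, -0.106], TCP at [153.317, -605.921, 214.661] pointing down, gripper open.
Joint ranges: [-3.1, 3.1], [-0.84, 2.19], [0.05, 2.79], [-1.13, 4.28], [0.06, 2.93], [-2.69, 2.69]. Speed limits (rad/s): [2.22, 2.22, 2.79, 3.14, 3.14, 3.14].

## Interface

Orientations are given as [roll, pitch, yaw] about the fixed x, y, z axes, in that order (R = Rz(yaw) Ry(pitch) Rx(roll)).
In Python, from cell import state, read_camera, job_done gives the robot as it stands.
- The arm moves only by the tool carry_out, never from a script. Its argument "moves" is a list of rows, each an object with "slide": the shift along the tool's x, y, z as a fraction of full scale, a list of three; "spin": the turn about the tool's z as a fraction of full scale. A call has 1 to 12 rows; each row shifts and turns the commanded pose from where the row before left it, along the tool's axes as they then stand; what a row does not reach is not made up. Full scale, the value 1, is 0.4 m for a shift and 30 degrees for a turn. A row lasts 1/12 s, in which the tool goes at most 41.7 mm and 7.16 degrees, less where a joint would pass 70% of its speed; a pose out of reach is approached as far as the arm can. A call with a number of a shift or a turn outside -1 to 1 is refused whole. A call with a gripper value outside its range is refused whole. "hand" is the closure, from 0 (fully open) to 1 (shut), set as the call begins (left out, the last holds). The fingers move at their own pace and stop on an object; the grip force is fixed at half the most. Time passes only in rows, so rows that do not move let the fingers close. It gives the time, the measured TCP pose, the force, the opening and the grip force at its end, in the units of the state.
- state(): the state, without advancing time (a new reading comes with each control period).
- read_camera(name): name is "scene" or "top"; returns a dict with "color" (400x640x3 uint8, red, green, blue), "K" (3x3 intrinsics, pixels), "R" (3x3) and "t" (3): a world point X has camera coordinates R X + t. Camera axes: x right, y down, z forward; pixel columns grow to the right and rows downward; lengths in mm; the calibration is good to about 2 mm. A picture is of the moment at which its call begins. There is no depth.
- job_done(): hands the job in; it is judged then, once.
The state is a dict: "t": time; "joints": joint angles; "qvel": joint speeds; "tau": joint torques, N m; "eef_pos": TCP position; "tcp_rot": TCP orientation; "ft_force": force on the tool from outside, world axes, zero at the start; "moment": the same for the moment, N m; "opening": opening from 0.0 (shut) to 1.0 (fully open); "grip_force": force on a finger pad.
Only numpy, scipy, OpenCV 4.12 (cv2) and the standard library are available. Lean on these libraries where they do the work, as an engineer would, in place of code of your own. Each camera call takes 0.05 s, during which the arm holds its last target. There are 200 camera calls.

## Working session

There is one attempt and no reset: what is moved stays moved. The work goes in short steps, Python scripts to look and compute and a tool call to move; the robot and the scene stay as the last step left them, time stands still between calls to the robot, and variables do not carry over. Pictures are saved under pics/ and viewed, at most 10 in all, crops included, and the job is handed in when it is done.

Besides the shell and the picture viewer there is one more tool, called after "Emit:" as name(argument=value, ...), one argument or row to a line, values as JSON. carry_out: Moves the arm, as the interface text tells. Shift numbers are shares of 0.4 m and turn numbers shares of 30 degrees, none past 1 either way. Its arguments: {"type":"object","properties":{"moves":{"type":"array"},"hand":{"type":"number"}},"required":["moves"]}

```bash
mkdir -p pics; python3 - <<'E'
from cell import *
import cv2
for n in("scene","top"):
    c=read_camera(n); cv2.imwrite(f"pics/{n}0.png",c["color"][:,:,::-1]); print(n,c["K"].tolist(),c["R"].round(4).tolist(),c["t"].round(1).tolist())
s=state();print(s)
E
```

```text
scene [[515.8834560688966, 0.0, 310.0717971338715], [0.0, 515.8834560688966, 193.0623919836035], [0.0, 0.0, 1.0]] [[-0.8583, -0.5132, 0.0013], [-0.3888, 0.6485, -0.6544], [0.335, -0.5621, -0.7561]] [551.1, 202.5, 1456.5]
top [[502.57515858220165, 0.0, 324.1096139205976], [0.0, 502.57515858220165, 199.9869250180079], [0.0, 0.0, 1.0]] [[0.011, -0.9995, -0.0288], [-0.9884, -0.0065, -0.152], [0.1517, 0.0302, -0.988]] [126.1, 605.9, 1246.6]
{'t': 0.1, 'joints': array([-1.42862469e+00,  4.91440142e-01,  1.55940688e+00,  2.44815210e-05,
        1.09170428e+00, -1.05580478e-01]), 'qvel': array([-0.0014754 , -0.00028571, -0.00143548,  0.0004335 ,  0.0019745 ,
       -0.00101046]), 'tau': array([ 4.04132152e-04, -6.13626266e+01, -2.58604109e+01,  6.94041420e-02,
        4.70477482e-02, -5.41533359e-05]), 'eef_pos': array([ 153.27332153, -605.68183786,  214.15060093]), 'tcp_rot': array([-3.14064163e+00, -1.22619812e-04,  2.47740763e-01]), 'ft_force': array([ 0.5865674 ,  0.85190426, -0.15351033]), 'moment': array([-0.0287345 , -0.00877705,  0.05883295]), 'grip_force': 0.0, 'opening': 0.9972028593389584}
```

View pics/scene0.png

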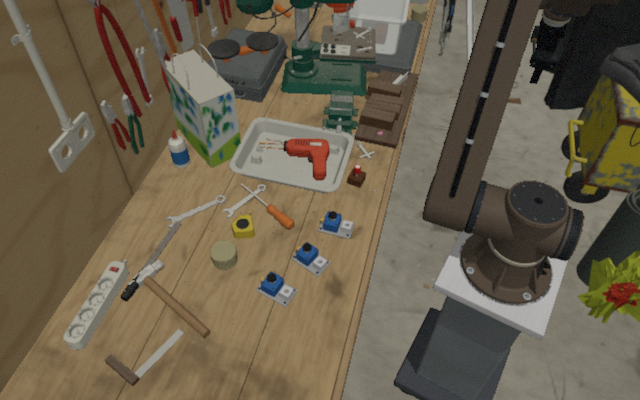

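View pics/top0.png

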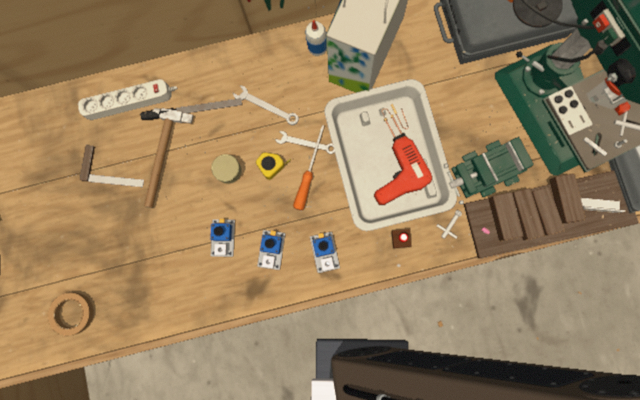

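```bash
cat > h.py <<'E'
import cv2,numpy as np
from cell import *
def ray(c,p,z):
    d=c["R"].T@np.linalg.inv(c["K"])@np.array([p[0],p[1],1.]); o=-c["R"].T@c["t"]
    return o+d*(z-o[2])/d[2]
def tri(c1,p1,c2,p2):
    A=[];b=[]
    for c,p in((c1,p1),(c2,p2)):
        o=-c["R"].T@c["t"]; d=c["R"].T@np.linalg.inv(c["K"])@np.array([p[0],p[1],1.]); d/=np.linalg.norm(d)
        M=np.eye(3)-np.outer(d,d); A.append(M); b.append(M@o)
    return np.linalg.lstsq(np.vstack(A),np.hstack(b),rcond=None)[0]
def blobs(m,lo,hi=1e9):
    n,l,s,ce=cv2.connectedComponentsWithStats(m.astype(np.uint8))
    return [(s[i],ce[i]) for i in range(1,n) if lo<=s[i][4]<=hi]
E
python3 - <<'E'
from h import *
C={n:read_camera(n) for n in("scene","top")}
roi={"scene":(160,310,240,380),"top":(210,285,195,420)}
pads={}
for n,c in C.items():
    im=c["color"]; hsv=cv2.cvtColor(im,cv2.COLOR_RGB2HSV); r0,r1,c0,c1=roi[n]
    R=np.zeros(im.shape[:2],bool);R[r0:r1,c0:c1]=1
    blue=(hsv[...,0]>95)&(hsv[...,0]<130)&(hsv[...,1]>130)&(hsv[...,2]>70)&R
    red=((hsv[...,0]<6)|(hsv[...,0]>172))&(hsv[...,1]>170)&(hsv[...,2]>110)&R
    print(n,"red",[(s.tolist(),ce.round(1)) for s,ce in blobs(red,8)])
    black=(hsv[...,2]<60)&R
    wh=(hsv[...,1]<45)&(hsv[...,2]>130)&R
    near=cv2.dilate(blue.astype(np.uint8),np.ones((5,5)))>0
    print(" blue",[(s.tolist(),ce.round(1)) for s,ce in blobs(blue,30)])
    print(" black",[(s.tolist(),ce.round(1)) for s,ce in blobs(black&near,15)])
    print(" white",[(s.tolist(),ce.round(1)) for s,ce in blobs(wh,30)])
a=C["top"]["color"][205:280,195:425,::-1]; b=C["scene"]["color"][155:310,250:380,::-1]
cv2.imwrite("pics/a.png",cv2.resize(a,(782,255),interpolation=cv2.INTER_CUBIC)) 
b=cv2.resize(b,None,fx=3.8,fy=3.8,interpolation=cv2.INTER_CUBIC); cv2.imwrite("pics/b.png",b)
E
```

```text
scene red [([313, 160, 13, 19, 172], array([319. , 167.6])), ([355, 168, 6, 6, 18], array([357.4, 170.3]))]
 blue [([324, 212, 17, 20, 197], array([331.8, 223.1])), ([297, 245, 21, 21, 230], array([306.8, 255.3])), ([261, 274, 22, 22, 252], array([272.1, 285.6]))]
 black [([329, 212, 8, 7, 26], array([332. , 215.3])), ([267, 274, 9, 8, 32], array([271.7, 278.2]))]
 white [([240, 160, 108, 32, 2091], array([295.4, 172.5])), ([240, 184, 27, 23, 178], array([252.6, 194.2])), ([336, 220, 18, 17, 133], array([344.6, 226.9])), ([313, 255, 14, 13, 100], array([319.6, 260.9])), ([373, 255, 7, 19, 83], array([376.8, 264. ])), ([294, 259, 23, 14, 61], array([307.7, 266.6])), ([365, 279, 15, 26, 177], array([373.9, 294.5])), ([279, 283, 14, 14, 118], array([286. , 290.1])), ([256, 289, 28, 16, 83], array([273.1, 297. ]))]
top red [([399, 233, 9, 9, 22], array([401.6, 238.2]))]
 blue [([211, 224, 20, 16, 225], array([221.4, 231.9])), ([261, 235, 21, 18, 222], array([271.1, 244.1])), ([314, 238, 20, 18, 214], array([323.3, 246.6]))]
 black [([214, 227, 9, 8, 44], array([218.1, 230.6])), ([265, 239, 9, 9, 46], array([269.3, 243. ])), ([319, 242, 8, 8, 42], array([322.7, 245.4]))]
 white [([351, 210, 69, 20, 470], array([381.8, 220.2])), ([360, 210, 46, 11, 260], array([378.2, 213.2])), ([311, 237, 28, 36, 356], array([325.5, 260.9])), ([210, 239, 24, 17, 293], array([221.6, 247.6])), ([258, 251, 24, 18, 313], array([269.6, 259.9]))]
```

View pics/a.png

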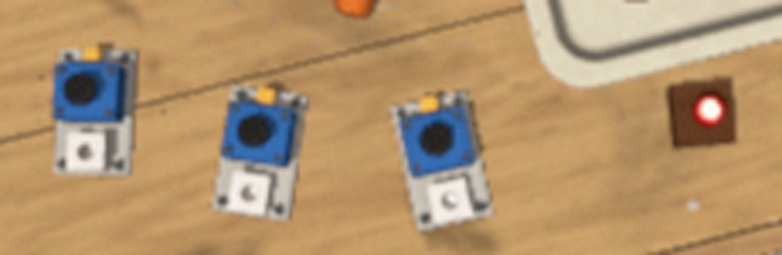

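View pics/b.png

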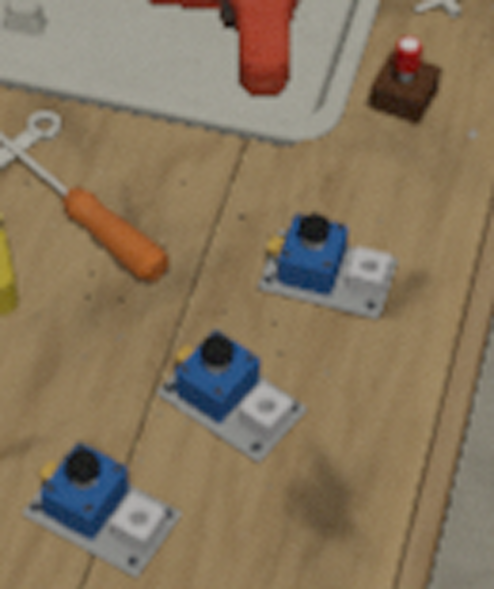

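```bash
python3 - <<'E'
from h import *
T=read_camera("top");S=read_camera("scene")
tp=lambda p:((p[0]+.5)/3.4-.5+195,(p[1]+.5)/3.4-.5+205)
sp=lambda p:((p[0]+.5)/3.8-.5+250,(p[1]+.5)/3.8-.5+155)
for n,pt,ps,ht,hs in(("L",(80,88),(83,461),(84,151),(139,517)),("M",(256,131),(217,345),(249,193),(267,407)),("R",(436,139),(315,228),(450,199),(371,265))):
    a=ray(T,tp(pt),60);b=ray(S,sp(ps),60);c=ray(T,tp(ht),28);d=ray(S,sp(hs),28)
    print(n,"pad",a[:2].round(1),b[:2].round(1),"sock",c[:2].round(1),d[:2].round(1),"yaw",np.degrees(np.arctan2(*(a-c)[1::-1])).round(1),np.linalg.norm((a-c)[:2]).round(1))
    print(tri(T,tp(pt),S,sp(ps)).round(1),tri(T,tp(ht),S,sp(hs)).round(1))
print("knob top",ray(T,tp((710,109)),67)[:2], ray(S,sp((408,41)),67)[:2],"stand top T",ray(T,tp((702,113)),28)[:2])
E
```

```text
L pad [522.5 399.9] [522.4 398.9] sock [477.3 402.5] [476.1 401. ] yaw -3.3 45.3
[522.2 399.5  61.1] [476.5 401.9  29.2]
M pad [491.6 266.8] [493.1 267.2] sock [446.7 275.3] [445.2 276.3] yaw -10.7 45.6
[492.3 267.1  60.3] [446.3 275.3  26. ]
R pad [486.9 132.9] [485.1 135.7] sock [443.8 122.8] [441.6 122.5] yaw 13.1 44.3
[486.8 132.9  56. ] [442.8 122.5  27.4]
knob top [510.31882626 -68.52510919] [512.99753863 -70.68866698] stand top T [510.3921304  -67.43133498]
```

Emit:
carry_out(
  hand=1,
  moves=[
    {"slide": [0,0,0],"spin": 0.236},
    {"slide": [0,0,0],"spin": 0.236},
    {"slide": [0.07,-0.075,0],"spin": 0},
    {"slide": [0.07,-0.075,0],"spin": 0},
    {"slide": [0.07,-0.075,0],"spin": 0},
    {"slide": [0.07,-0.075,0],"spin": 0},
    {"slide": [0.07,-0.075,0],"spin": 0},
    {"slide": [0.07,-0.075,0],"spin": 0},
    {"slide": [0.07,-0.075,0],"spin": 0},
    {"slide": [0.07,-0.075,0],"spin": 0},
    {"slide": [0.07,-0.075,0],"spin": 0},
    {"slide": [0.07,-0.075,0],"spin": 0},
  ],
)

```text
t: 1.3
eef_pos: [434.2, -304.1, 214.8]
tcp_rot: [3.141, -0.0, 0.001]
ft_force: [1.1, -0.8, 0.0]
opening: 0.214
grip_force: 0.0
```

Emit:
carry_out(
  moves=[
    {"slide": [0.011,-0.09,0],"spin": 0},
    {"slide": [0.011,-0.09,0],"spin": 0},
    {"slide": [0.011,-0.09,0],"spin": 0},
    {"slide": [0.011,-0.09,0],"spin": 0},
    {"slide": [0.011,-0.09,0],"spin": 0},
    {"slide": [0.011,-0.09,0],"spin": 0},
    {"slide": [0.011,-0.09,0],"spin": 0},
    {"slide": [0.011,-0.09,0],"spin": 0},
    {"slide": [0.011,-0.09,0],"spin": 0},
    {"slide": [0.011,-0.09,0.04],"spin": 0},
    {"slide": [0.011,-0.09,0.06],"spin": 0},
    {"slide": [0,0,0],"spin": 0},
  ],
)

```text
t: 2.3
eef_pos: [479.9, 93.1, 172.8]
tcp_rot: [-3.141, 0.004, 0.004]
ft_force: [-0.8, 0.9, -0.6]
opening: 0.001
grip_force: 0.0
```

Emit:
carry_out(
  moves=[
    {"slide": [0.0075,-0.05,0],"spin": 0},
    {"slide": [0.0075,-0.05,0],"spin": 0},
    {"slide": [0,0,0.08],"spin": 0},
    {"slide": [0,0,0.08],"spin": 0},
    {"slide": [0,0,0.08],"spin": 0},
    {"slide": [0,0,0.01],"spin": 0},
    {"slide": [0,0,0],"spin": 0},
    {"slide": [0,0,0],"spin": 0},
  ],
)

```text
t: 2.97
eef_pos: [487.7, 128.6, 76.7]
tcp_rot: [3.142, -0.001, 0.0]
ft_force: [0.1, -0.2, -0.6]
opening: 0.004
grip_force: 0.0
```

Emit:
carry_out(
  moves=[
    {"slide": [-0.002,-0.011,0.01],"spin": 0},
    {"slide": [0,0,0.015],"spin": 0},
    {"slide": [0,0,0.0125],"spin": 0},
    {"slide": [0,0,0],"spin": 0},
    {"slide": [0,0,0],"spin": 0},
  ],
)

```text
t: 3.38
eef_pos: [486.3, 133.2, 60.7]
tcp_rot: [3.141, 0.0, 0.001]
ft_force: [0.1, 0.0, -0.5]
opening: 0.005
grip_force: 0.0
```

Emit:
carry_out(
  moves=[
    {"slide": [0,0,0.0025],"spin": 0},
    {"slide": [0,0,0.0025],"spin": 0},
    {"slide": [0,0,0],"spin": 0},
    {"slide": [0,0,0],"spin": 0},
  ],
)

```text
t: 3.72
eef_pos: [486.3, 133.2, 59.1]
tcp_rot: [3.142, -0.0, 0.001]
ft_force: [-2.2, -0.3, 9.0]
opening: 0.007
grip_force: 4.0
```

Emit:
carry_out(
  moves=[
    {"slide": [0,0,0.00125],"spin": 0},
    {"slide": [0,0,0],"spin": 0},
    {"slide": [0,0,0],"spin": 0},
  ],
)

```text
t: 3.97
eef_pos: [486.3, 133.2, 58.7]
tcp_rot: [3.142, -0.001, 0.001]
ft_force: [-2.2, -0.0, 8.2]
opening: 0.006
grip_force: 4.2
```

Emit:
carry_out(
  moves=[
    {"slide": [0,0,0.0025],"spin": 0},
    {"slide": [0,0,0],"spin": 0},
    {"slide": [0,0,0],"spin": 0},
  ],
)

```text
t: 4.22
eef_pos: [486.4, 133.2, 57.7]
tcp_rot: [3.142, -0.001, 0.001]
ft_force: [-1.3, -0.5, 7.6]
opening: 0.004
grip_force: 3.9
```

Emit:
carry_out(
  moves=[
    {"slide": [0,0,0.004],"spin": 0},
    {"slide": [0,0,0.004],"spin": 0},
    {"slide": [0,0,0.005],"spin": 0},
    {"slide": [0,0,0],"spin": 0},
    {"slide": [0,0,0],"spin": 0},
  ],
)

```text
t: 4.63
eef_pos: [486.2, 133.2, 51.7]
tcp_rot: [3.141, 0.0, 0.001]
ft_force: [-0.6, 0.1, -0.6]
opening: 0.006
grip_force: 0.0
```

Emit:
carry_out(
  moves=[
    {"slide": [0,0,-0.05],"spin": 0},
    {"slide": [0,0,-0.05],"spin": 0},
    {"slide": [0.004,-0.085,0],"spin": 0},
    {"slide": [0.004,-0.085,0],"spin": 0},
    {"slide": [0.004,-0.085,0],"spin": 0},
    {"slide": [0.003,-0.08,0],"spin": 0},
    {"slide": [0,0,0],"spin": 0},
    {"slide": [0,0,0.03],"spin": 0},
    {"slide": [0,0,0.02],"spin": 0},
    {"slide": [0,0,0.015],"spin": 0},
    {"slide": [0,0,0],"spin": 0},
    {"slide": [0,0,0],"spin": 0},
  ],
)

```text
t: 5.63
eef_pos: [492.1, 266.6, 65.6]
tcp_rot: [3.141, 0.001, -0.0]
ft_force: [0.1, 0.2, 0.1]
opening: 0.009
grip_force: 0.0
```

Emit:
carry_out(
  moves=[
    {"slide": [0,-0.001,0.008],"spin": 0},
    {"slide": [0,0,0.004],"spin": 0},
    {"slide": [0,0,0.003],"spin": 0},
    {"slide": [0,0,0],"spin": 0},
    {"slide": [0,0,0],"spin": 0},
  ],
)

```text
t: 6.05
eef_pos: [492.3, 267.4, 60.1]
tcp_rot: [3.141, -0.0, 0.001]
ft_force: [-0.1, -2.2, 3.2]
opening: 0.001
grip_force: 1.5
```

Emit:
carry_out(
  moves=[
    {"slide": [0,0,0.0025],"spin": 0},
    {"slide": [0,0,0],"spin": 0},
    {"slide": [0,0,0],"spin": 0},
  ],
)

```text
t: 6.3
eef_pos: [492.3, 267.5, 59.2]
tcp_rot: [3.141, -0.0, 0.001]
ft_force: [-0.5, -2.6, 5.6]
opening: 0.006
grip_force: 3.0
```

Emit:
carry_out(
  moves=[
    {"slide": [0,0,0.0015],"spin": 0},
    {"slide": [0,0,0],"spin": 0},
    {"slide": [0,0,0],"spin": 0},
  ],
)

```text
t: 6.55
eef_pos: [492.3, 267.5, 58.8]
tcp_rot: [3.142, -0.001, 0.001]
ft_force: [0.4, -2.4, 8.8]
opening: 0.007
grip_force: 3.7
```

Emit:
carry_out(
  moves=[
    {"slide": [0,0,0.0015],"spin": 0},
    {"slide": [0,0,0],"spin": 0},
    {"slide": [0,0,0],"spin": 0},
  ],
)

```text
t: 6.8
eef_pos: [492.3, 267.5, 58.2]
tcp_rot: [3.142, -0.001, 0.001]
ft_force: [-0.7, -3.4, 9.0]
opening: 0.005
grip_force: 4.5
```

Emit:
carry_out(
  moves=[
    {"slide": [0,0,0.0015],"spin": 0},
    {"slide": [0,0,0],"spin": 0},
    {"slide": [0,0,0],"spin": 0},
  ],
)

```text
t: 7.05
eef_pos: [492.3, 267.5, 57.8]
tcp_rot: [3.142, -0.001, 0.001]
ft_force: [-1.7, -4.1, 10.4]
opening: 0.007
grip_force: 5.2
```

Emit:
carry_out(
  moves=[
    {"slide": [0,0,0.0025],"spin": 0},
    {"slide": [0,0,0],"spin": 0},
    {"slide": [0,0,0],"spin": 0},
  ],
)

```text
t: 7.3
eef_pos: [492.4, 267.5, 57.0]
tcp_rot: [-3.142, -0.001, 0.001]
ft_force: [-1.6, -3.3, 13.0]
opening: 0.005
grip_force: 6.5
```

Emit:
carry_out(
  moves=[
    {"slide": [0,0,0.001],"spin": 0},
    {"slide": [0,0,0],"spin": 0},
    {"slide": [0,0,0],"spin": 0},
  ],
)

```text
t: 7.55
eef_pos: [492.4, 267.5, 56.7]
tcp_rot: [-3.142, -0.001, 0.001]
ft_force: [-1.8, -4.7, 13.8]
opening: 0.001
grip_force: 7.0
```

Emit:
carry_out(
  moves=[
    {"slide": [0,0,-0.005],"spin": 0},
    {"slide": [0,0,-0.005],"spin": 0},
    {"slide": [0,0,-0.04],"spin": 0},
    {"slide": [0,0,-0.05],"spin": 0},
    {"slide": [0.019,-0.083,0],"spin": 0},
    {"slide": [0.019,-0.083,0],"spin": 0},
    {"slide": [0.019,-0.083,0],"spin": 0},
    {"slide": [0.018,-0.081,0],"spin": 0},
    {"slide": [0,0,0.02],"spin": 0},
    {"slide": [0,0,0.06],"spin": 0},
    {"slide": [0,0,0],"spin": 0},
    {"slide": [0,0,0],"spin": 0},
  ],
)

```text
t: 8.55
eef_pos: [521.5, 399.2, 62.9]
tcp_rot: [3.14, 0.002, 0.001]
ft_force: [0.5, -0.4, 0.6]
opening: 0.005
grip_force: 0.0
```

Emit:
carry_out(
  moves=[
    {"slide": [0,0,0.004],"spin": 0},
    {"slide": [0,0,0.004],"spin": 0},
    {"slide": [0,0,0],"spin": 0},
    {"slide": [0,0,0],"spin": 0},
  ],
)

```text
t: 8.88
eef_pos: [522.3, 399.4, 61.1]
tcp_rot: [-3.141, -0.001, 0.0]
ft_force: [0.3, 0.0, 0.3]
opening: 0.005
grip_force: 0.0
```

Emit:
carry_out(
  moves=[
    {"slide": [0,0,0.0025],"spin": 0},
    {"slide": [0,0,0],"spin": 0},
    {"slide": [0,0,0],"spin": 0},
  ],
)

```text
t: 9.13
eef_pos: [522.3, 399.6, 60.0]
tcp_rot: [-3.141, -0.001, 0.001]
ft_force: [0.0, -0.8, 5.6]
opening: 0.004
grip_force: 2.4
```

Emit:
carry_out(
  moves=[
    {"slide": [0,0,0.0025],"spin": 0},
    {"slide": [0,0,0],"spin": 0},
    {"slide": [0,0,0],"spin": 0},
  ],
)

```text
t: 9.38
eef_pos: [522.3, 399.6, 59.0]
tcp_rot: [-3.141, -0.001, 0.001]
ft_force: [-0.0, -2.7, 6.2]
opening: 0.004
grip_force: 3.0
```

Emit:
carry_out(
  moves=[
    {"slide": [0,0,0.0025],"spin": 0},
    {"slide": [0,0,0],"spin": 0},
    {"slide": [0,0,0],"spin": 0},
  ],
)

```text
t: 9.63
eef_pos: [522.3, 399.5, 58.0]
tcp_rot: [-3.141, -0.001, 0.001]
ft_force: [-0.4, -2.0, 6.5]
opening: 0.006
grip_force: 3.0
```

Emit:
carry_out(
  moves=[
    {"slide": [0,0,0.0025],"spin": 0},
    {"slide": [0,0,0],"spin": 0},
    {"slide": [0,0,0],"spin": 0},
  ],
)

```text
t: 9.88
eef_pos: [522.3, 399.6, 56.9]
tcp_rot: [-3.141, -0.001, 0.001]
ft_force: [0.3, -2.3, 5.4]
opening: 0.004
grip_force: 2.6
```

Emit:
carry_out(
  moves=[
    {"slide": [0,0,0.004],"spin": 0},
    {"slide": [0,0,0.004],"spin": 0},
    {"slide": [0,0,0.005],"spin": 0},
    {"slide": [0,0,0],"spin": 0},
    {"slide": [0,0,0],"spin": 0},
  ],
)

```text
t: 10.3
eef_pos: [521.8, 399.6, 50.8]
tcp_rot: [3.141, 0.001, 0.001]
ft_force: [-0.2, 0.4, 0.3]
opening: 0.001
grip_force: 0.0
```

Emit:
carry_out(
  moves=[
    {"slide": [0,0,-0.1],"spin": 0},
    {"slide": [0,0,-0.1],"spin": 0},
    {"slide": [-0.002,0.095,0],"spin": 0},
    {"slide": [-0.002,0.095,0],"spin": 0},
    {"slide": [-0.002,0.095,0],"spin": 0},
    {"slide": [-0.002,0.095,0],"spin": 0},
    {"slide": [-0.002,0.095,0],"spin": 0},
    {"slide": [-0.002,0.095,0],"spin": 0},
    {"slide": [-0.002,0.095,0],"spin": 0},
    {"slide": [-0.002,0.095,0],"spin": 0},
    {"slide": [-0.002,0.095,0],"spin": 0},
    {"slide": [-0.002,0.095,0],"spin": 0},
  ],
)

```text
t: 11.3
eef_pos: [514.0, 17.9, 131.4]
tcp_rot: [3.142, -0.0, 0.001]
ft_force: [0.7, -0.0, -0.7]
opening: 0.004
grip_force: 0.0
```

Emit:
carry_out(
  hand=0.55,
  moves=[
    {"slide": [-0.002,0.08,0],"spin": 0},
    {"slide": [-0.002,0.08,0],"spin": 0},
    {"slide": [0,0,0],"spin": 0},
    {"slide": [0,0,0],"spin": 0},
    {"slide": [0,0,0],"spin": 0},
  ],
)

```text
t: 11.72
eef_pos: [512.7, -44.1, 131.3]
tcp_rot: [-3.142, 0.0, 0.0]
ft_force: [-0.0, 0.4, 0.1]
opening: 0.299
grip_force: 0.0
```

```bash
python3 - <<'E'
from h import *
for n,(r0,r1,c0,c1) in {"top":(205,280,195,300),"scene":(155,310,250,380)}.items():
    c=read_camera(n)["color"][r0:r1,c0:c1,::-1]; k=3.4 if n=="top" else 3.8
    cv2.imwrite(f"pics/{n}1.png",cv2.resize(c,None,fx=k,fy=k,interpolation=cv2.INTER_CUBIC))
E
```

```text
(no output)
```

View pics/scene1.png

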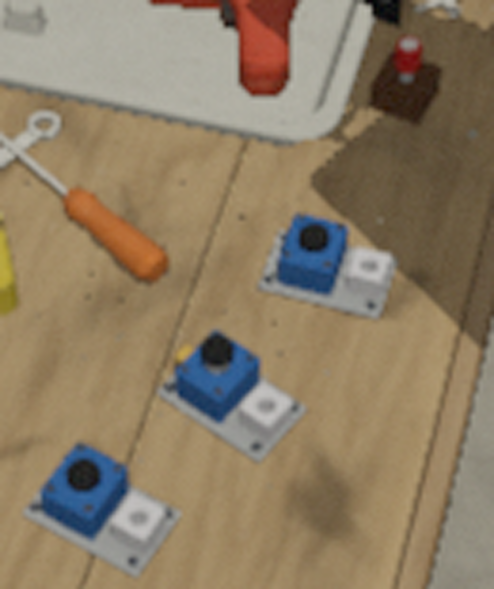

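The scene picture shows that the left (83,475) and right (313,238) pads are down with their bolts retracted. The middle pad (217,345) is back up, so the middle latch is the stiff one.

Emit:
carry_out(
  moves=[
    {"slide": [-0.002,0.03,0],"spin": 0},
    {"slide": [-0.002,0.031,0],"spin": 0},
    {"slide": [0,0,0],"spin": 0},
    {"slide": [0,0,0],"spin": 0},
    {"slide": [0,0,0.06],"spin": 0},
    {"slide": [0,0,0.06],"spin": 0},
    {"slide": [0,0,0],"spin": 0},
    {"slide": [0,0,0],"spin": 0},
  ],
)

```text
t: 12.48
eef_pos: [510.7, -68.6, 82.9]
tcp_rot: [-3.141, 0.002, 0.001]
ft_force: [0.5, -0.2, 0.4]
opening: 0.45
grip_force: 0.0
```

Emit:
carry_out(
  moves=[
    {"slide": [0,0,0.05],"spin": 0},
    {"slide": [0,0,0.05],"spin": 0},
    {"slide": [0,0,0],"spin": 0},
    {"slide": [0,0,0],"spin": 0},
  ],
)

```text
t: 12.82
eef_pos: [511.4, -68.8, 44.1]
tcp_rot: [-3.142, 0.0, 0.001]
ft_force: [1.1, -0.3, 0.2]
opening: 0.45
grip_force: 0.0
```

Emit:
carry_out(
  hand=1,
  moves=[
    {"slide": [0,0,0],"spin": 0},
    {"slide": [0,0,0],"spin": 0},
    {"slide": [0,0,0],"spin": 0},
    {"slide": [0,0,0],"spin": 0},
    {"slide": [0,0,0],"spin": 0},
    {"slide": [0,0,0],"spin": 0},
  ],
)

```text
t: 13.32
eef_pos: [511.6, -68.9, 44.0]
tcp_rot: [3.141, -0.001, 0.001]
ft_force: [-0.9, -0.1, 8.2]
opening: 0.228
grip_force: 30.0
```

Emit:
carry_out(
  moves=[
    {"slide": [0,0,-0.02],"spin": 0},
    {"slide": [0,0,-0.04],"spin": 0},
    {"slide": [0,0,-0.05],"spin": 0},
    {"slide": [0,0,-0.07],"spin": 0},
    {"slide": [0,0,0],"spin": 0},
    {"slide": [0,0,0],"spin": 0},
  ],
)

```text
t: 13.82
eef_pos: [511.6, -68.9, 116.8]
tcp_rot: [3.141, -0.003, 0.001]
ft_force: [-0.1, -0.2, -0.5]
opening: 0.224
grip_force: 30.0
```

Emit:
carry_out(
  moves=[
    {"slide": [-0.016,-0.086,0],"spin": 0},
    {"slide": [-0.016,-0.086,0],"spin": 0},
    {"slide": [-0.016,-0.086,0],"spin": 0},
    {"slide": [-0.016,-0.086,0],"spin": 0},
    {"slide": [-0.016,-0.086,0],"spin": 0},
    {"slide": [-0.016,-0.086,0],"spin": 0},
    {"slide": [-0.016,-0.086,0],"spin": 0},
    {"slide": [-0.016,-0.086,0],"spin": 0},
    {"slide": [-0.016,-0.086,0],"spin": 0},
    {"slide": [-0.016,-0.08,0],"spin": 0},
    {"slide": [0,0,0],"spin": 0},
    {"slide": [0,0,0],"spin": 0},
  ],
)

```text
t: 14.82
eef_pos: [445.9, 273.8, 114.3]
tcp_rot: [3.141, 0.002, 0.004]
ft_force: [0.9, -0.9, 0.3]
opening: 0.223
grip_force: 30.0
```

Emit:
carry_out(
  moves=[
    {"slide": [0,-0.004,0.03],"spin": 0},
    {"slide": [0,0,0.04],"spin": 0},
    {"slide": [0,0,0.035],"spin": 0},
    {"slide": [0,0,0],"spin": 0},
    {"slide": [0,0,0],"spin": 0},
    {"slide": [0,0,0],"spin": 0},
  ],
)

```text
t: 15.32
eef_pos: [447.3, 273.7, 73.7]
tcp_rot: [3.141, -0.0, -0.0]
ft_force: [0.5, 0.3, -0.2]
opening: 0.224
grip_force: 30.0
```

```bash
python3 - <<'E'
from h import *
s=state();print(s["eef_pos"],s["tcp_rot"])
T=read_camera("scene")
c=T["color"][220:290,280:345,::-1]
cv2.imwrite("pics/s2.png",cv2.resize(c,None,fx=8,fy=8,interpolation=cv2.INTER_CUBIC))
p=s["eef_pos"]+[0,0,-38]
for q in (p,[446,275.5,28]):
    x=T["K"]@(T["R"]@q+T["t"]);x=x/x[2];print(x[:2],(x[0]-280+.5)*8,(x[1]-220+.5)*8)
E
```

```text
[447.31758822 273.72866977  73.66281116] [ 3.14144160e+00 -8.26394707e-06 -2.83049376e-04]
[319.73560184 259.1978318 ] 321.88481468589544 317.5826543830076
[319.78266968 261.40484945] 322.26135746720274 335.23879558630324
```

View pics/s2.png

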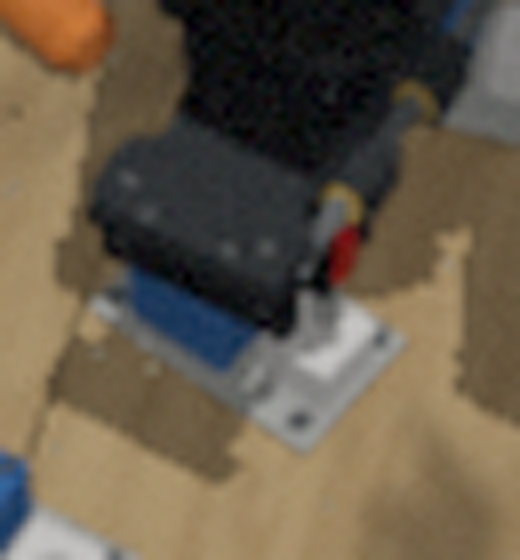

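Emit:
carry_out(
  moves=[
    {"slide": [-0.0018,-0.004,0],"spin": 0},
    {"slide": [0,0,0.01],"spin": 0},
    {"slide": [0,0,0.005],"spin": 0},
    {"slide": [0,0,0],"spin": 0},
    {"slide": [0,0,0],"spin": 0},
  ],
)

```text
t: 15.78
eef_pos: [446.2, 276.0, 67.2]
tcp_rot: [3.141, 0.0, 0.001]
ft_force: [-0.1, -0.1, -0.9]
opening: 0.224
grip_force: 30.0
```

Emit:
carry_out(
  moves=[
    {"slide": [0,0,0.005],"spin": 0},
    {"slide": [0,0,0.005],"spin": 0},
    {"slide": [0,0,0],"spin": 0},
    {"slide": [0,0,0],"spin": 0},
  ],
)

```text
t: 16.12
eef_pos: [446.5, 275.9, 63.2]
tcp_rot: [3.141, -0.001, 0.001]
ft_force: [2.3, -2.5, 0.2]
opening: 0.221
grip_force: 30.0
```

Emit:
carry_out(
  moves=[
    {"slide": [0.0012,0.0015,0.004],"spin": 0},
    {"slide": [0,0,0.005],"spin": 0},
    {"slide": [0,0,0],"spin": 0},
    {"slide": [0,0,0],"spin": 0},
  ],
)

```text
t: 16.45
eef_pos: [446.7, 275.3, 59.4]
tcp_rot: [3.141, 0.0, 0.001]
ft_force: [2.5, -1.1, -2.7]
opening: 0.226
grip_force: 30.0
```

Emit:
carry_out(
  moves=[
    {"slide": [0.0015,0.001,0.005],"spin": 0},
    {"slide": [0,0,0.01],"spin": 0},
    {"slide": [0,0,0],"spin": 0},
    {"slide": [0,0,0],"spin": 0},
  ],
)

```text
t: 16.78
eef_pos: [447.1, 274.9, 53.3]
tcp_rot: [3.141, 0.001, 0.001]
ft_force: [0.2, 0.2, -1.4]
opening: 0.224
grip_force: 30.0
```

Emit:
carry_out(
  moves=[
    {"slide": [0,0,0.008],"spin": 0},
    {"slide": [0,0,0.007],"spin": 0},
    {"slide": [0,0,0],"spin": 0},
    {"slide": [0,0,0],"spin": 0},
  ],
)

```text
t: 17.12
eef_pos: [447.2, 274.9, 47.5]
tcp_rot: [3.141, 0.0, 0.001]
ft_force: [1.0, -0.1, -1.5]
opening: 0.221
grip_force: 30.0
```

Emit:
carry_out(
  moves=[
    {"slide": [0,0,0.004],"spin": 0},
    {"slide": [0,0,0.003],"spin": 0},
    {"slide": [0,0,0],"spin": 0},
    {"slide": [0,0,0],"spin": 0},
  ],
)

```text
t: 17.45
eef_pos: [447.2, 274.9, 44.8]
tcp_rot: [3.141, 0.0, 0.001]
ft_force: [0.5, -0.2, -0.8]
opening: 0.227
grip_force: 30.0
```

Emit:
carry_out(
  moves=[
    {"slide": [0,0,0.002],"spin": 0},
    {"slide": [0,0,0],"spin": 0},
    {"slide": [0,0,0],"spin": 0},
  ],
)

```text
t: 17.7
eef_pos: [447.3, 275.0, 44.1]
tcp_rot: [3.142, -0.0, 0.001]
ft_force: [0.7, 0.1, 0.6]
opening: 0.226
grip_force: 30.0
```

Emit:
carry_out(
  moves=[
    {"slide": [0,0,0.002],"spin": 0},
    {"slide": [0,0,0],"spin": 0},
    {"slide": [0,0,0],"spin": 0},
  ],
)

```text
t: 17.95
eef_pos: [447.5, 275.0, 44.0]
tcp_rot: [-3.141, -0.001, 0.001]
ft_force: [-0.8, -1.6, 9.0]
opening: 0.225
grip_force: 30.0
```

Emit:
carry_out(
  hand=0.55,
  moves=[
    {"slide": [0,0,-0.001],"spin": 0},
    {"slide": [0,0,0],"spin": 0},
    {"slide": [0,0,0],"spin": 0},
    {"slide": [0,0,0],"spin": 0},
    {"slide": [0,0,0],"spin": 0},
  ],
)

```text
t: 18.37
eef_pos: [447.2, 274.9, 43.6]
tcp_rot: [3.141, 0.0, 0.001]
ft_force: [0.6, -0.9, 1.1]
opening: 0.443
grip_force: 0.0
```

Emit:
carry_out(
  moves=[
    {"slide": [0,0,-0.03],"spin": 0},
    {"slide": [0,0,-0.08],"spin": 0},
    {"slide": [0,0,-0.1],"spin": 0},
    {"slide": [0,0.08,-0.05],"spin": 0},
    {"slide": [0,0.09,0],"spin": 0},
    {"slide": [0,0.09,0],"spin": 0},
    {"slide": [0,0.09,0],"spin": 0},
    {"slide": [0,0.09,0],"spin": 0},
    {"slide": [0,0.09,0],"spin": 0},
    {"slide": [0,0.09,0],"spin": 0},
    {"slide": [0,0,0],"spin": 0},
    {"slide": [0,0,0],"spin": 0},
  ],
)

```text
t: 19.37
eef_pos: [447.5, 25.5, 147.7]
tcp_rot: [3.142, 0.0, -0.003]
ft_force: [-0.2, -0.1, 0.3]
opening: 0.449
grip_force: 0.0
```

```bash
python3 - <<'E'
from h import *
o=[]
for n,(r0,r1,c0,c1) in {"top":(205,280,195,345),"scene":(200,310,250,380)}.items():
    c=read_camera(n)["color"][r0:r1,c0:c1,::-1]
    o.append(cv2.resize(c,(390,int(390*(r1-r0)/(c1-c0))),interpolation=cv2.INTER_CUBIC))
h=max(a.shape[0] for a in o)
cv2.imwrite("pics/f.png",np.hstack([np.pad(a,((0,h-a.shape[0]),(0,0),(0,0))) for a in o]))
E
```

```text
(no output)
```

View pics/f.png

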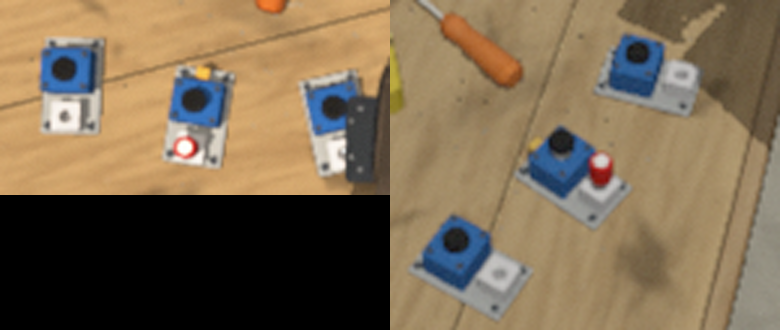

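The picture shows the red pin upright in the middle latch's socket, at (185,147) in the top view and (600,168) in the scene view. The middle pad is up and the other two are down.

```bash
python3 -c "
from cell import *
print(job_done())"
```

```text
the job is handed in; nothing more can be done
None
```

The job is handed in: the middle latch is the stiff one (no click at about 14 N, and its pad came back up), the left and right latches clicked and were left down, and the red pin stands upright and fully home in the middle latch's socket.

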